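# Hang a rinsed visor frame to dry

## Task

Slide the drip tray back under the drying rail, below a free stretch of it. Then take the rinsed visor frame from the draining rack and hang it over the rail, bow up, one arm in front and one behind, with both arm ends over the drip tray and clear of the tray and of the dry frame already hanging. Set it on the rail rather than dropping it, and leave the dry frame and everything else where they are.

Things in the scene. Friction and masses are not known exactly. Their poses are not given: they have to be found in the camera images.
- drying_unit: Fixed stainless drying unit: a drying rail with a wire shelf above it. Origin on the worktop straight below the middle of the rail; x points from the robot's side to the back uprights, y along the rail, z up. End brackets at y = -285 and +285 mm carry rail and shelf; uprights at x = 120 mm, feet 12 mm high from x = -50 to 150 mm. Between them the space under the rail is open.
- rail_mid (a point): Middle of the drying rail, on its axis, 200 mm above the worktop; same axes as the drying unit. The rail is a round tube, 16 mm diameter (top at 208 mm), 570 mm long along y.
- visor: The rinsed visor frame (loose, 50 to 100 g, rigid white plastic), standing bow up in an outer slot of the rack. U-shaped band, 20 mm wide (along y), 4 mm thick. Origin midway between the arm ends, at their lowest level; z up to the crown, x from arm to arm, y along the band's width (same after a half turn about z). Straight arms at x = -63 and +63 mm, z = 16 to 66 mm. Centre of mass near z = 100 mm.
- visor_bow (a point): On the visor frame: inner face of the pad at the crown of the bow, 123 mm above the frame's origin; it rests on the top of the rail when hung.
- visor_end_a (a point): End of the visor frame's arm at its +x side (x = 61 mm, z = 0 in its frame).
- visor_end_b (a point): End of the visor frame's arm at its -x side (x = -61 mm, z = 0 in its frame).
- dry_visor: A second, identical visor frame (loose), already dry, hanging over the rail somewhere along its middle half, arms in front and behind. Same origin and axes as visor.
- dry_visor_bow (a point): On the dry frame: inner face of the pad at the crown, 123 mm above its origin.
- rack: Fixed stainless draining rack, 190 (x) x 124 (y) mm, rim 12 mm high. Four wire hoops along x at y = -45, -15, 15 and 45 mm (6 mm wire, 170 mm long, tops 65 mm above the worktop) make slots at y = -30, 0 and 30 mm. Things stand in the slots, length along the rack's x, on its floor 3 mm above the worktop. Origin on the worktop under its middle, z up.
- instrument_tray: Perforated aluminium instrument tray (loose, 130 x 10 x 95 mm) standing on its long edge in the rack's other outer slot, 60 mm from the visor frame. Origin at the middle of its lower edge, x along its length, z up. To be left alone.
- drip_tray: Open stainless drip tray (loose, 0.3 to 0.5 kg, slides on the worktop), 180 (x) x 150 (y) mm, rim 24 mm high, walls 4 mm. Origin under its centre; x away from its handle, y across, z up. It starts pulled out towards the robot by about 100 mm from below the rail.
- beaker: Steel beaker, 68 mm diameter, 85 mm high, standing between rack and drip tray, nearer the robot. Origin at its base. To be left alone.
- bowl: Steel bowl, 120 mm diameter, 45 mm high, between the robot and the rack. Origin at its base. To be left alone.
- cassette: Instrument cassette, 160 x 90 x 30 mm, lying on the worktop near the robot. Origin under its centre. To be left alone.
- brush: Cleaning brush lying on the worktop near the robot, 20 to 30 mm high. To be left alone.
- shelf_edge (a point): Middle of the wire shelf's front edge, 412 mm above the worktop and 49 mm on the robot's side of the rail: the shelf (wires at 398 to 416 mm height) overhangs the rail and reaches 190 mm back from this edge, 570 mm along y.
- visor_crown (a point): Outer face of the visor frame's band at the crown, z = 131 mm in its frame. The bow is a half circle, radius 63 mm, about x = 0, z = 66 mm. Outside it a thin shield carrier, 12 mm wide, spans 57 degrees either side of the crown, up to z = 153 mm. Below it the bare band at the shoulders and the arms can be pinched across the 20 mm width.
- tray_handle (a point): On the drip tray's upright tongue handle, in the middle of the wall facing the robot: 86 mm from the tray's centre on its -x side, 45 mm above the worktop. The tongue is 8 mm thick (x), 32 mm wide (y), its top 60 mm up; it can be pinched across its thickness (one finger inside the tray) or, with a tilted hand, across its width.
- jar: Lidded white jar, 70 mm diameter, 80 mm high, at the left. Origin at its base. To be left alone.
- detergent: Detergent bottle, 68 mm diameter, 190 mm high, at the left. Origin at its base. To be left alone.

How it is judged:
On the way, in this order (a step that is already met when the one before it is completed fails the run):
1. the drip tray lies flat under the rail (x of drip_tray in the frame of drying_unit between -0.04 and 0.04 m and y of drip_tray in the frame of drying_unit between -0.21 and 0.21 m and angle between drip_tray's own z axis and vertical below 0.06 rad), for 0.2 s.
2. the visor frame hangs over the rail (x of visor_bow in the frame of rail_mid between -0.03 and 0.03 m and z of visor_bow in the frame of rail_mid between -0.004 and 0.016 m and angle between visor's own z axis and vertical below 0.35 rad), for 0.2 s.
At the end, for the whole second after the job is handed in: Frame at rest, hung by its bow: crown on the rail's top, within 30 mm across; upright and square to the rail within 20 degrees; between the brackets; touching neither dry frame nor tray; both arm ends above the tray's outline; tray flat on the worktop; dry frame still on the rail (all of step 2 and y of visor_bow in the frame of rail_mid between -0.27 and 0.27 m and angle between the y axis of visor and the y axis of drying_unit, either way round below 0.35 rad and contact force between visor and drying_unit above 0.1 N and contact force between visor and dry_visor below 0.02 N and contact force between visor and drip_tray below 0.02 N and x of visor_end_a in the frame of drip_tray between -0.09 and 0.09 m and y of visor_end_a in the frame of drip_tray between -0.075 and 0.075 m and x of visor_end_b in the frame of drip_tray between -0.09 and 0.09 m and y of visor_end_b in the frame of drip_tray between -0.075 and 0.075 m and angle between drip_tray's own z axis and vertical below 0.06 rad and height (world z) of drip_tray below 0.005 m and z of dry_visor_bow in the frame of rail_mid above -0.004 m and linear speed of visor below 0.03 m/s and linear speed of drip_tray below 0.02 m/s).
It fails at once if the dry frame is shifted by more than 30 mm (distance of dry_visor_bow from where it was at the start of the episode above 0.03 m).
It fails at once if the visor frame is dropped (it moves faster than 0.6 m/s while the fingers do not touch it) (linear speed of visor above 0.6 m/s and contact force between the fingers and visor below 0.05 N).
It fails at once if the instrument tray or another bystander is displaced by more than 40 mm (distance of any of instrument_tray, beaker, bowl, cassette, brush, jar, detergent from where it was at the start of the episode above 0.04 m).
It also fails if it takes over 56 s, if anything falls off the work surface, if the arm or the gripper's body presses on something with over 40 N, if the wrist force passes 120 N, or if a joint passes its speed limit or range.

## Robot

A 6-joint arm with a two-finger parallel gripper is mounted at the origin on the work surface. World frame = base frame: x ahead of the robot, y to its left, z up, the work surface at z = 0. Lengths are in m, angles in rad, forces in N, time in s.
With the tool pointing down it reaches from about 0.35 to 0.875 m from the base axis. Payload 4.2 kg.
Tool frame: the origin (TCP) lies at the very end of the fingers, on their centre line; the grasp point (between the pads) lies 19 mm behind it (bot.pinch_z is the distance from the TCP to the grasp point, in m); x points along the fingers, y is the direction in which the jaws open and shut, and the axes are right-handed (so a half turn about x gives the same grasp; the last joint's range is limited). The gripper opens to 87 mm and grips with 3 to 60 N. Pads are 19 mm wide; open, the fingers measure 117 mm over their backs; the gripper's body (75 mm by 190 mm) begins 51 mm behind the grasp point.
Start: joints at [-0.875, 0.385, 0.008, 0, -1.194, -0.259], TCP at [0.264, -0.566, 0.223] pointing down, gripper open.
Joint ranges: [-3.14, 3.14], [-1.21, 2.06], [-1.07, 1.41], [-3.16, 2.05], [-2.99, -0.16], [-3.1, 3.1]. Speed limits (rad/s): [2.79, 2.79, 3.14, 3.14, 3.14, 3.14].

## Interface

Orientations are given as a unit quaternion [x, y, z, w].
In Python, from workcell import bot, set_gripper, planner, imaging, current_time, current_qpos, current_qd, current_joint_efforts, current_ee_pos, current_eef_rot, current_contact_force, current_ft_torque, current_width gives the robot as it stands. The module is installed in compiled form; this text tells all that it offers. Calls block until the motion is done:
- bot.movep(position, orientation): joint-space move of the TCP to a pose.
- bot.movel(position, frame=None, vel=0.15): straight line of the TCP; frame=None keeps the orientation; vel is the mean speed in m/s.
- bot.movej(angles): joint-space move.
- set_gripper(opening, grip_force=None): finger opening in m; grip_force is the grip in N (None keeps the last); returns when the fingers have stopped.
- bot.sleep(seconds).
- planner.solve_ik(position, orientation): joint angles nearest the present ones, or None.
- imaging.capture(name): name is "scene" or "side" or "wrist"; returns the picture (480x640x3 uint8, red, green, blue); there is no depth.
- imaging.camera_model(name): a dict with "vertical_fov" (degrees; the focal length in pixels is half the picture's height over the tangent of half this angle, whatever the lens; pixels are square), "cx", "cy" (the principal point, pixels), "k1" (the pictures are not rectified: a ray, as slopes to the right and down, at radius r is drawn at 1 + k1 r^2 times it, then the intrinsics apply), "rvec" (rotation vector, rad) and "tvec" (3), from world to camera coordinates, as OpenCV has them; the wrist camera has in their place "mount" (4x4, takes a point from camera to tool coordinates, whose origin is the TCP and whose axes are the tool frame's). Camera axes: x right, y down, z forward; pixel columns grow to the right and rows downward; lengths in m; the calibration is good to about 2 mm. A picture is of the moment at which its call begins: read the wrist's pose just before it. camera_model takes no time and is no camera call.
A pose or a line that the arm cannot do raises bot.PlanningError and nothing moves.
- bot.hand_in(): hands the job in, once; it reports no verdict.
Readings, each from a call of its own:
- current_time(): time.
- current_qpos(): joint angles.
- current_qd(): joint speeds.
- current_joint_efforts(): joint torques, N m.
- current_ee_pos(): TCP position.
- current_eef_rot(): TCP orientation.
- current_contact_force(): force on the tool from outside, world axes, zero at the start.
- current_ft_torque(): the same for the moment, N m.
- current_width(): finger opening in m.
Only numpy, scipy, OpenCV 4.12 (cv2) and the standard library are available. Lean on these libraries where they do the work, as an engineer would, in place of code of your own. Each camera call takes 0.05 s, during which the arm holds its last target.

## Working session

There is one attempt and no reset: what is moved stays moved. The work goes in short steps, each a Python script; the robot and the scene stay as the last script left them, time stands still between calls to the robot, and variables do not carry over. Pictures are saved under pics/ and viewed, and the job is handed in when it is done.

```bash
mkdir -p pics; python3 - <<'E'
from workcell import *
import cv2,numpy as np
for n in ["scene","side","wrist"]:
    p=imaging.capture(n); cv2.imwrite(f"pics/{n}0.png",p[:,:,::-1]); print(n,imaging.camera_model(n))
print(current_time(),current_ee_pos(),current_eef_rot(),bot.pinch_z,current_width())
E
```

```text
scene {'vertical_fov': 53.819283133515434, 'cx': 325.2242824924177, 'cy': 242.364982760969, 'k1': -0.07682409268109444, 'rvec': array([ 0.30242821, -2.95209335,  0.86189979]), 'tvec': array([0.51557614, 0.18136339, 1.51448181])}
side {'vertical_fov': 45.603938163804415, 'cx': 329.5655809406477, 'cy': 250.3330382952465, 'k1': -0.0706507484372668, 'rvec': array([ 2.13192347, -0.27531037,  0.13224068]), 'tvec': array([-0.46436149,  0.28577065,  1.39953173])}
wrist {'vertical_fov': 66.36692346749214, 'cx': 326.48448291803896, 'cy': 245.46400366724984, 'k1': -0.06312737091595194, 'mount': array([[-4.64678088e-04, -2.86432331e-01,  9.58100362e-01,
        -1.63477910e-01],
       [ 9.99999770e-01, -6.05737369e-04,  3.03908887e-04,
         4.05630306e-05],
       [ 4.93307862e-04,  9.58100283e-01,  2.86432547e-01,
        -8.00994914e-02],
       [ 0.00000000e+00,  0.00000000e+00,  0.00000000e+00,
         1.00000000e+00]])}
0.15 [ 0.264204   -0.56589928  0.22173363] [-0.1525996   0.69048393  0.15372674  0.69015462] 0.0187 0.08677201033031691
```

View pics/scene0.png

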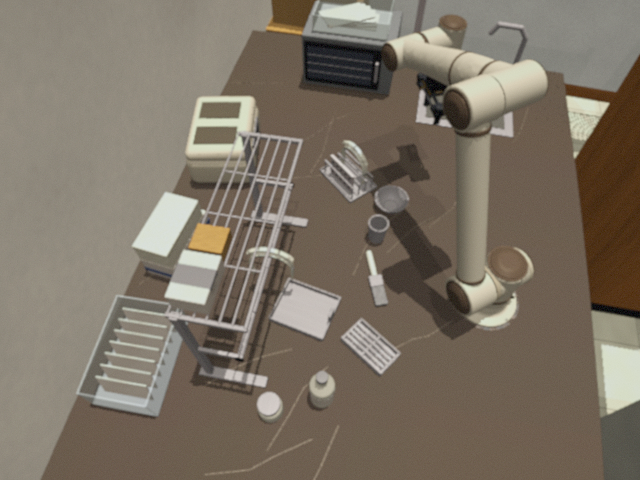

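View pics/side0.png

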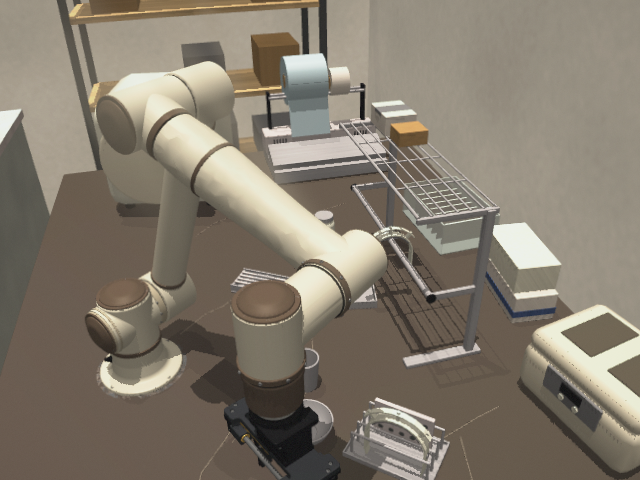

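View pics/wrist0.png

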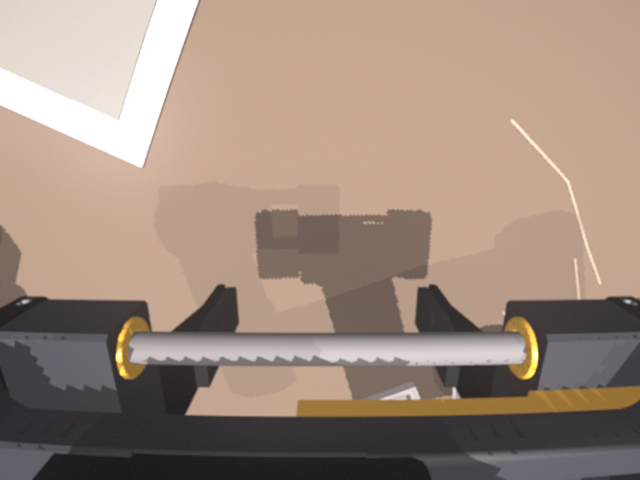

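The scene view shows the rack near (348,175), the drip tray near (306,308), the dry frame near (270,258) and the rail behind. I'll take enlarged crops to read pixels from.

```bash
cat > h.py <<'E'
from workcell import *
import cv2,numpy as np
from scipy.spatial.transform import Rotation as R
def cam(n,pose=None):
    m=imaging.camera_model(n); f=240/np.tan(np.radians(m['vertical_fov'])/2)
    if n!='wrist':
        Rw=R.from_rotvec(m['rvec']).as_matrix(); t=np.array(m['tvec'])
    else:
        p,q=pose; T=np.eye(4);T[:3,:3]=R.from_quat(q).as_matrix();T[:3,3]=p
        W=np.linalg.inv(T@m['mount']); Rw=W[:3,:3];t=W[:3,3]
    return f,m['cx'],m['cy'],m['k1'],Rw,t
def proj(n,P,pose=None):
    f,cx,cy,k,Rw,t=cam(n,pose); c=np.atleast_2d(P)@Rw.T+t; s=c[:,:2]/c[:,2:]
    s=s*(1+k*(s**2).sum(1,keepdims=True)); return s*f+[cx,cy]
def ray(n,uv,pose=None):
    f,cx,cy,k,Rw,t=cam(n,pose); d=(np.atleast_2d(uv).astype(float)-[cx,cy])/f; s=d.copy()
    for _ in range(20): s=d/(1+k*(s**2).sum(1,keepdims=True))
    D=np.c_[s,np.ones(len(s))]@Rw; return -Rw.T@t, D/np.linalg.norm(D,axis=1,keepdims=True)
def atz(n,uv,z,pose=None):
    o,d=ray(n,uv,pose); return o+d*((np.asarray(z)-o[2])/d[:,2])[:,None] if np.ndim(z) else o+d*((z-o[2])/d[:,2])[:,None]
def tri(obs):  # list of (name,uv,pose)
    A=np.zeros((3,3));b=np.zeros(3);L=[]
    for n,uv,p in obs:
        o,d=ray(n,uv,p);M=np.eye(3)-np.outer(d[0],d[0]);A+=M;b+=M@o;L.append((M,o))
    x=np.linalg.solve(A,b); return x,[np.linalg.norm(M@(x-o)) for M,o in L]
def crop(img,x0,y0,x1,y1,s,fn):
    c=cv2.resize(img[y0:y1,x0:x1],None,fx=s,fy=s,interpolation=cv2.INTER_CUBIC)
    for x in range((x0+19)//20*20,x1,20): cv2.putText(c,str(x),((x-x0)*s,8),0,.3,(0,0,255));cv2.line(c,((x-x0)*s,10),((x-x0)*s,16),(0,0,255))
    for y in range((y0+19)//20*20,y1,20): cv2.putText(c,str(y),(0,(y-y0)*s+3),0,.3,(0,0,255));cv2.line(c,(20,(y-y0)*s),(26,(y-y0)*s),(0,0,255))
    cv2.imwrite(fn,c)
E
python3 - <<'E'
from h import *
s=cv2.imread("pics/scene0.png");d=cv2.imread("pics/side0.png")
crop(s,160,220,350,400,4,"pics/c1.png")
crop(s,230,120,400,260,4,"pics/c2.png")
crop(d,330,110,530,250,4,"pics/c3.png")
crop(d,330,230,530,375,4,"pics/c3b.png")
crop(d,290,360,480,480,4,"pics/c4.png")
E
```

```text
(no output)
```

View pics/c1.png

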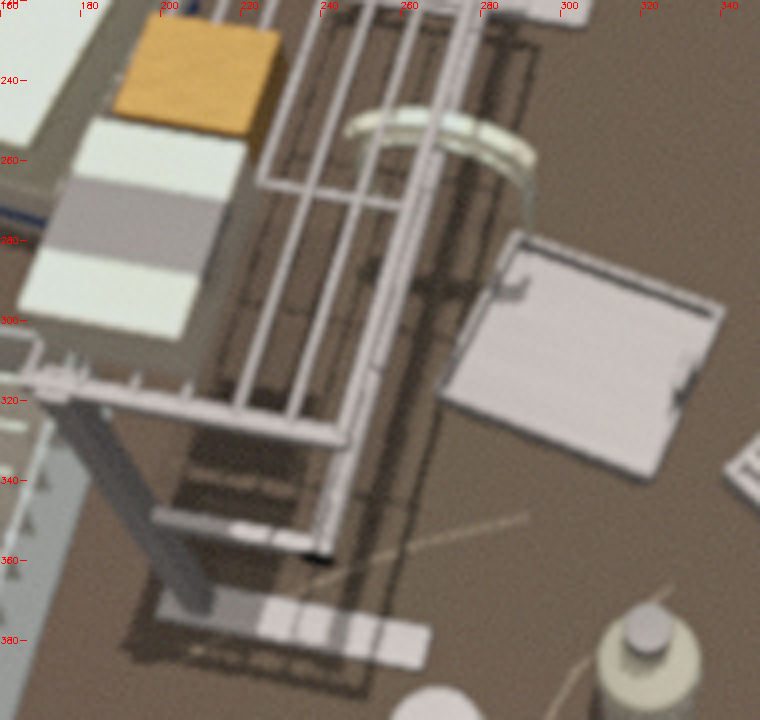

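View pics/c2.png

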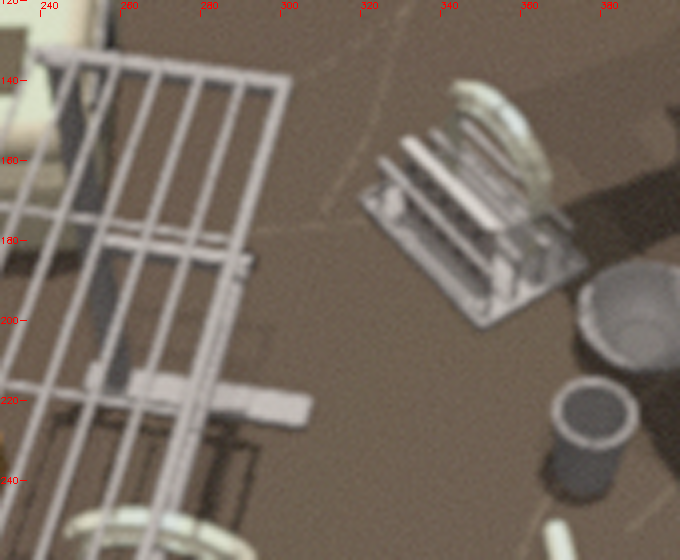

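View pics/c3.png

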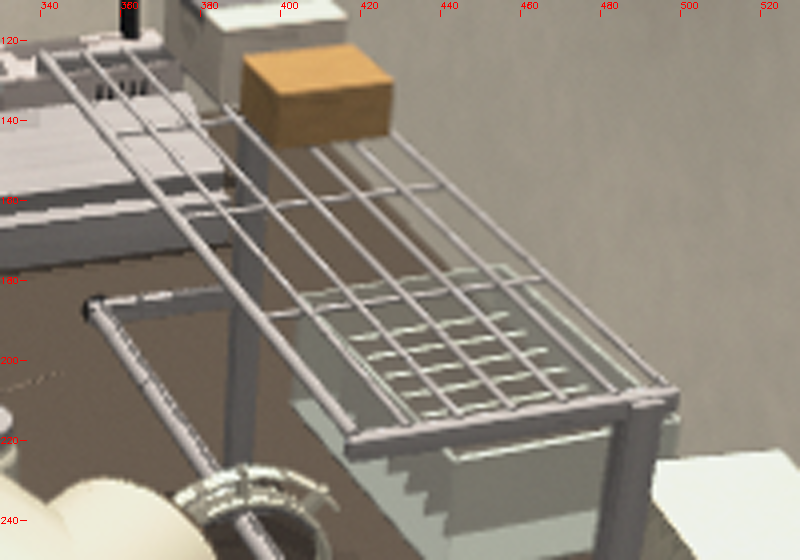

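View pics/c3b.png

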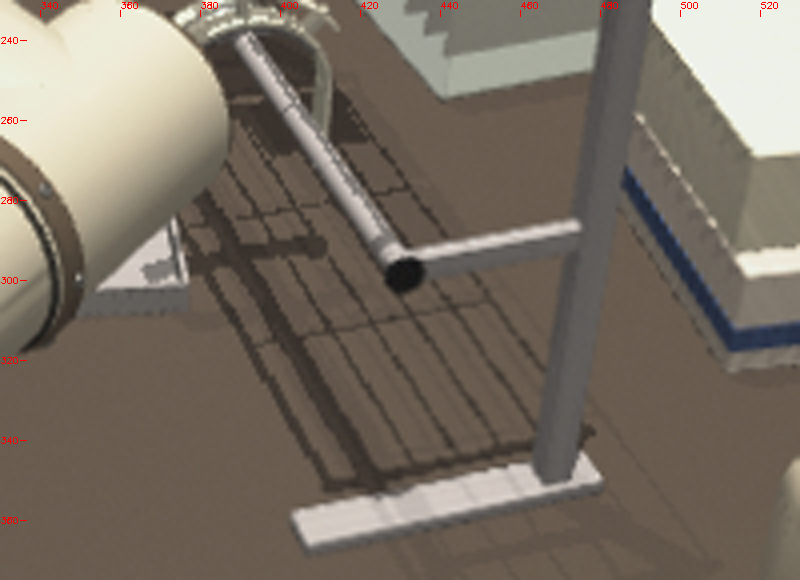

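View pics/c4.png

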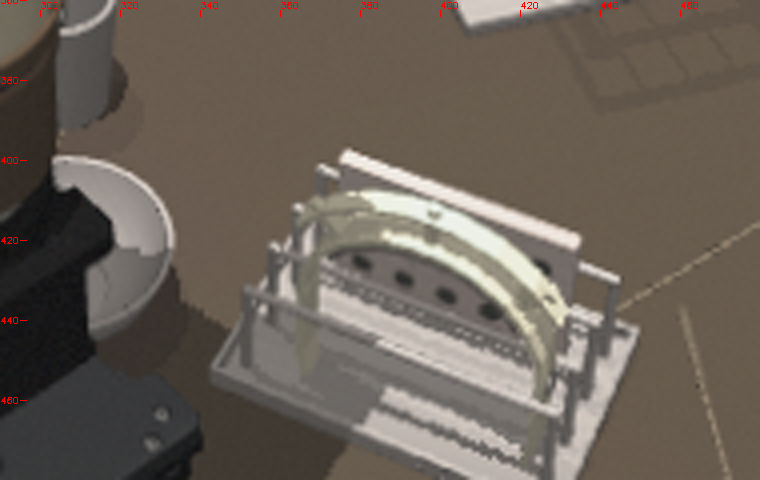

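```bash
python3 - <<'E'
from h import *
np.set_printoptions(precision=4,suppress=True)
print("rail ends",atz('scene',[[239.5,358.5],[292,186]],.2), atz('side',[[431,298],[353.5,187]],.2))
print("shelf ends",atz('scene',[[246.5,329.5],[301,141]],.41), atz('side',[[418,221],[341,124]],.41))
print("foot -y? front corners",atz('scene',[[267.5,377],[265,387],[308,219],[305,226]],.012),atz('side',[[403,357],[407,367]],.012))
t=[[290,278],[341,297],[323,340],[270,318.5]]
print("tray",atz('scene',t,.024))
print("handle top",atz('scene',[[331,316]],.06))
print("rack corners",atz('scene',[[320,170],[351,201.5],[376,185]],.012))
print("dry crown",atz('scene',[[270,249]],.216+.02))
print("beaker",atz('scene',[[378.5,223]],.085)); print("bowl",atz('scene',[[392,200]],.045))
print("jar",atz('scene',[[269,400]],.08)); 
E
```

```text
rail ends [[ 0.6669  0.4093  0.2   ]
 [ 0.6697 -0.1669  0.2   ]] [[ 0.6763 -0.1676  0.2   ]
 [ 0.6639  0.414   0.2   ]]
shelf ends [[ 0.6194  0.4054  0.41  ]
 [ 0.6319 -0.1651  0.41  ]] [[ 0.6278 -0.1697  0.41  ]
 [ 0.6229  0.4086  0.41  ]]
foot -y? front corners [[ 0.6172  0.3906  0.012 ]
 [ 0.6167  0.4203  0.012 ]
 [ 0.6255 -0.1809  0.012 ]
 [ 0.6291 -0.1495  0.012 ]] [[ 0.6281 -0.1479  0.012 ]
 [ 0.6253 -0.1829  0.012 ]]
tray [[0.6288 0.0666 0.024 ]
 [0.4552 0.0997 0.024 ]
 [0.4817 0.2509 0.024 ]
 [0.6553 0.2162 0.024 ]]
handle top [[0.471  0.1853 0.06  ]]
rack corners [[ 0.6312 -0.4119  0.012 ]
 [ 0.4905 -0.2883  0.012 ]
 [ 0.413  -0.3832  0.012 ]]
dry crown [[0.6671 0.0961 0.236 ]]
beaker [[ 0.3797 -0.1629  0.085 ]]
bowl [[ 0.3468 -0.2997  0.045 ]]
jar [[0.585  0.4688 0.08  ]]
```

```bash
cat >> h.py <<'E'
def quat(psi,a,flip=1):
    """tool x heads psi (world yaw), a below horizontal; camera above when flip=1"""
    c,s=np.cos(a),np.sin(a); x=np.array([c*np.cos(psi),c*np.sin(psi),-s]); y=flip*np.array([np.sin(psi),-np.cos(psi),0])
    return R.from_matrix(np.c_[x,y,np.cross(x,y)]).as_quat()
def tcp(g,psi,a):  # grasp point -> tcp
    c,s=np.cos(a),np.sin(a); return np.array(g)+bot.pinch_z*np.array([c*np.cos(psi),c*np.sin(psi),-s])
YU=0.010; RM=np.array([.669,.1215,0.2]);
def U(x,y,z): 
    c,s=np.cos(YU),np.sin(YU); return np.array([RM[0]+c*x-s*y,RM[1]+s*x+c*y,z])
E
python3 - <<'E'
from h import *
np.set_printoptions(precision=3,suppress=True)
d=np.radians
print(atz('scene',[[322,378]],.19),atz('scene',[[350,343],[371,368],[397,349],[372,322]],.03), atz('scene',[[372,252],[380,300]],.02))
print('side dry crown',atz('side',[[392,230]],.235))
hd=U(-.114,.037,0)
for f in (1,-1):
  for a in (30,40,50):
    c=(.555,.158);ps=d(-10.8);g=np.array([c[0]-.086*np.cos(ps),c[1]-.086*np.sin(ps),.047])
    print(f,a,'tray',planner.solve_ik(tcp(g,ps,d(a)),quat(ps,d(a),f)),planner.solve_ik(tcp(U(-.086,.09,.047),YU,d(a)),quat(YU,d(a),f)))
    ps=d(-41.3); g=np.array([.456,-.38,.086])
    print('   vis',planner.solve_ik(tcp(g,ps,d(a)),quat(ps,d(a),f)),planner.solve_ik(tcp(g+[0,0,.22],ps,d(a)),quat(ps,d(a),f)),planner.solve_ik(tcp(U(-.061,.09,.31),YU,d(a)),quat(YU,d(a),f)),planner.solve_ik(tcp(U(-.061,.09,.17),YU,d(a)),quat(YU,d(a),f)))
E
```

```text
[[0.451 0.412 0.19 ]] [[0.401 0.246 0.03 ]
 [0.328 0.309 0.03 ]
 [0.261 0.237 0.03 ]
 [0.347 0.166 0.03 ]] [[ 0.384 -0.087  0.02 ]
 [ 0.333  0.083  0.02 ]]
side dry crown [[0.67  0.084 0.235]]
1 30 tray None None
   vis [-1.103  0.502 -0.803 -2.676 -0.805 -1.707] None None None
1 40 tray None None
   vis [-1.023  0.393 -0.631 -2.476 -0.377 -2.004] None None None
1 50 tray None None
   vis None [-0.453  0.007 -0.76   0.949 -0.211  0.425] [ 0.61   0.113 -0.659  1.113 -0.417  0.011] None
-1 30 tray None None
   vis [-1.103  0.502 -0.803 -2.676 -0.805  1.434] None None None
-1 40 tray None None
   vis [-1.023  0.393 -0.631 -2.476 -0.377  1.137] None None None
-1 50 tray None None
   vis None [-0.453  0.007 -0.76   0.949 -0.211 -2.717] None None
```

```bash
python3 - <<'E'
from h import *
np.set_printoptions(precision=2,suppress=True)
d=np.radians
def s(g,psd,lab):
  for a in range(40,91,5):
    out=[]
    for dp in (-20,0,20):
      for f in (1,-1):
        q=planner.solve_ik(tcp(g,psd+d(dp),d(a)),quat(psd+d(dp),d(a),f)); out.append('-' if q is None else str(np.array(q)))
    if any(o!='-' for o in out): print(lab,a,*out)
c=(.555,.158);ps=d(-10.8);g=np.array([c[0]-.086*np.cos(ps),c[1]-.086*np.sin(ps),.047])
s(g,ps,'tray0'); s(U(-.086,.09,.047),YU,'tray1')
g=np.array([.456,-.38,.086]);ps=d(-41.3)
s(g,ps,'v0');s(g+[0,0,.2],ps,'v1')
s(U(-.061,.09,.305),YU,'p0');s(U(-.061,.09,.165),YU,'p1')
E
```

```text
tray0 40 - - - - [-0.07  0.51 -1.05 -2.91 -0.86 -1.57] [-0.07  0.51 -1.05 -2.91 -0.86  1.57]
tray0 45 - - - - [-0.05  0.43 -0.98 -2.89 -0.64 -1.62] [-0.05  0.43 -0.98 -2.89 -0.64  1.52]
tray0 50 - - - - [-0.03  0.38 -0.9  -2.84 -0.42 -1.7 ] [-0.03  0.38 -0.9  -2.84 -0.42  1.44]
tray0 55 [ 0.55  0.39 -1.06  1.89 -0.56 -1.37] [ 0.55  0.39 -1.06  1.89 -0.56  1.77] - - - -
tray0 60 [ 0.54  0.37 -1.04  1.78 -0.47 -1.25] [ 0.54  0.37 -1.04  1.78 -0.47  1.89] - - - -
tray0 65 [ 0.56  0.36 -1.02  1.6  -0.39 -1.09] [ 0.56  0.36 -1.02  1.6  -0.39  2.05] - - - -
tray0 70 [ 0.63  0.35 -0.98  1.29 -0.33 -0.84] [ 0.63  0.35 -0.98  1.29 -0.33  2.3 ] [ 0.3   0.32 -1.02  2.04 -0.18 -0.94] [ 0.3   0.32 -1.02  2.04 -0.18  2.2 ] - -
tray0 75 [ 0.72  0.36 -0.89  0.82 -0.34 -0.47] [ 0.72  0.36 -0.89  0.82 -0.34  2.67] [ 0.56  0.33 -0.98  1.24 -0.19 -0.39] [ 0.56  0.33 -0.98  1.24 -0.19  2.75] - -
tray0 80 [ 0.75  0.38 -0.75  0.42 -0.42 -0.1 ] [ 0.75  0.38 -0.75  0.42 -0.42  3.04] [ 0.73  0.37 -0.78  0.42 -0.35  0.26] [ 0.73  0.37 -0.78  0.42 -0.35 -2.88] [ 0.72  0.36 -0.76  0.3  -0.32  0.73] [ 0.72  0.36 
[... 9239 characters left out ...]
1 80 [ 0.65  0.42 -0.23  0.2  -0.84  0.46] [ 0.65  0.42 -0.23  0.2  -0.84 -2.68] [ 0.63  0.4  -0.23  0.14 -0.8   0.86] [ 0.63  0.4  -0.23  0.14 -0.8  -2.28] [ 0.6   0.4  -0.21  0.06 -0.8   1.29] [ 0.6   0.4  -0.21  0.06 -0.8  -1.85]
p1 85 [ 0.62  0.44 -0.14  0.09 -0.94  0.56] [ 0.62  0.44 -0.14  0.09 -0.94 -2.58] [ 0.61  0.44 -0.14  0.06 -0.93  0.94] [ 0.61  0.44 -0.14  0.06 -0.93 -2.2 ] [ 0.59  0.43 -0.13  0.03 -0.92  1.32] [ 0.59  0.43 -0.13  0.03 -0.92 -1.82]
p1 90 [ 0.59  0.47 -0.05  0.   -1.05  0.65] [ 0.59  0.47 -0.05  0.   -1.05 -2.5 ] [ 0.59  0.47 -0.05  0.   -1.05  1.  ] [ 0.59  0.47 -0.05  0.   -1.05 -2.15] [ 0.59  0.47 -0.05  0.   -1.05  1.34] [ 0.59  0.47 -0.05  0.   -1.05 -1.8 ]
```

```bash
python3 - <<'E'
from h import *
np.set_printoptions(precision=4,suppress=True)
d=np.radians
ps=d(-10.8);a=d(80)
print(current_time())
bot.movep([.42,-.12,.30],quat(d(-20),d(90)));print(current_time())
c=(.555,.158);g=np.array([c[0]-.086*np.cos(ps),c[1]-.086*np.sin(ps),.047])
bot.movep(tcp(g+[-.03,0,.11],ps,a),quat(ps,a)); print(current_time(),current_qpos())
pose=(current_ee_pos(),current_eef_rot()); p=imaging.capture('wrist'); cv2.imwrite('pics/w1.png',p[:,:,::-1]); np.save('w1.npy',np.r_[pose[0],pose[1]]); print(pose)
s=imaging.capture('side');cv2.imwrite('pics/side1.png',s[:,:,::-1])
E
```

```text
0.15
1.9
3.175 [ 0.8048  0.1501 -0.6545  0.2329 -0.6831  0.4013]
(array([0.4442, 0.1731, 0.139 ]), array([ 0.7628, -0.0724, -0.6397, -0.0611]))
```

View pics/w1.png

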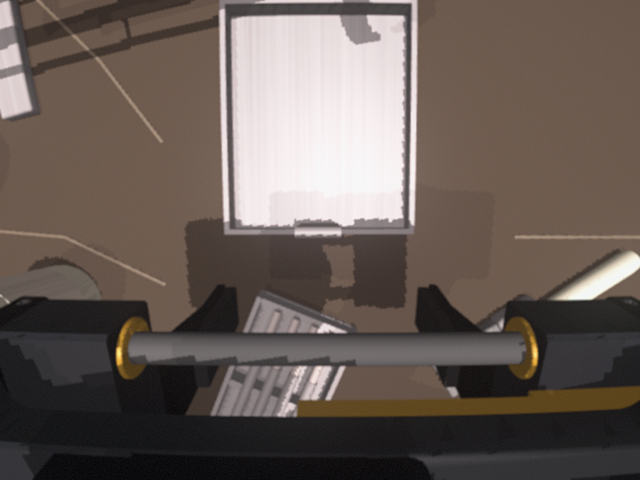

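View pics/side1.png

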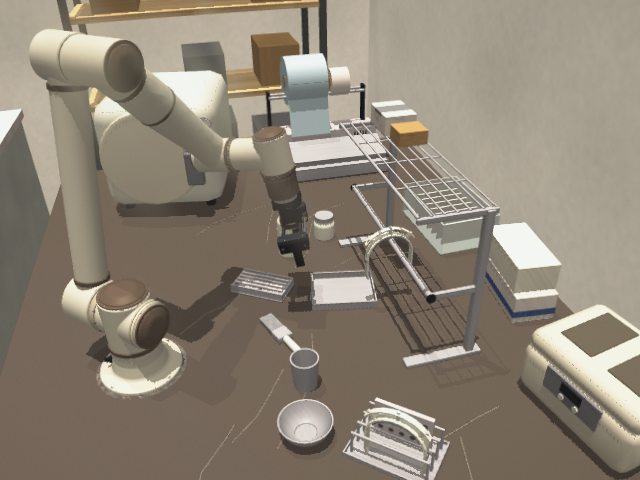

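```bash
python3 - <<'E'
from h import *
np.set_printoptions(precision=4,suppress=True)
w=np.load('w1.npy');pose=(w[:3],w[3:])
t=atz('wrist',[[225,233.5],[414,233.5],[417,2],[219,1]],.024,pose);print(t,t.mean(0)); print(np.linalg.norm(np.roll(t,-1,0)-t,axis=1))
v=t[2]+t[3]-t[0]-t[1];print('yaw',np.degrees(np.arctan2(v[1],v[0])))
print('handle top edges',atz('wrist',[[295,230],[341,230]],.06,pose))
d=cv2.imread("pics/side1.png");w=cv2.imread('pics/w1.png')
crop(d,330,385,480,480,5,"pics/c5.png");crop(d,300,190,450,310,5,"pics/c6.png");crop(w,210,180,430,260,3,"pics/c7.png")
E
```

```text
[[0.4831 0.2474 0.024 ]
 [0.4546 0.0997 0.024 ]
 [0.6286 0.0669 0.024 ]
 [0.6582 0.2149 0.024 ]] [0.5561 0.1572 0.024 ]
[0.1504 0.177  0.1509 0.1782]
yaw -10.599341225711202
handle top edges [[0.4773 0.1884 0.06  ]
 [0.4712 0.1571 0.06  ]]
```

View pics/c5.png

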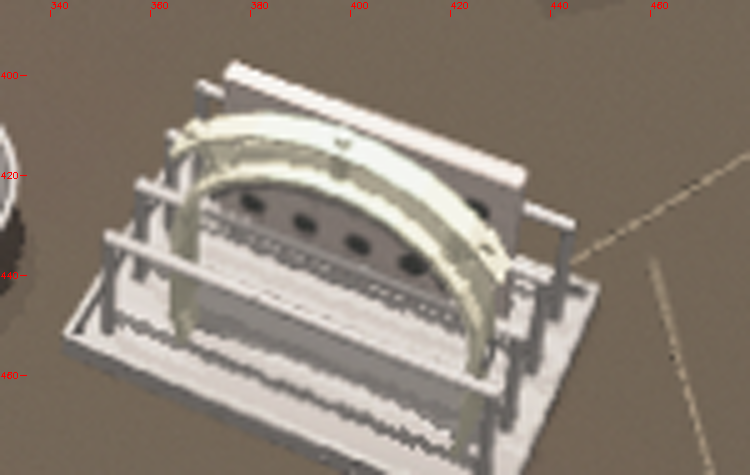

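View pics/c6.png

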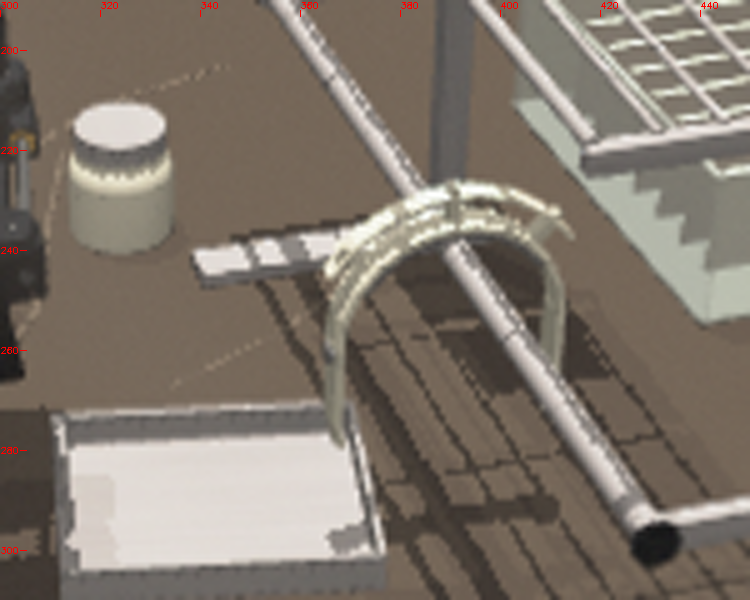

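View pics/c7.png

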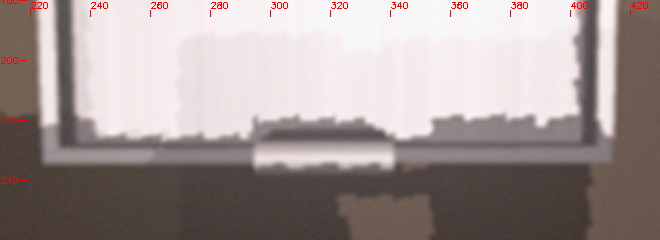

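```bash
python3 - <<'E'
from h import *
np.set_printoptions(precision=4,suppress=True)
d=np.radians
print('dry ends',atz('side',[[366.5,279]],.085), 'dry crown top', atz('side',[[392,227]],.238))
print('vis ends',atz('side',[[366.6,453],[423,476]],.003))
ps=d(-10.7);a=d(80)
g=np.array([.472,.173,.047])
set_gripper(.06)
bot.movep(tcp(g+[0,0,.06],ps,a),quat(ps,a)); 
bot.movel(tcp(g,ps,a),vel=.1); print(current_time(),current_contact_force())
set_gripper(.02,20); print(current_time(),current_width(),current_contact_force())
p=imaging.capture('side');cv2.imwrite('pics/side2.png',p[:,:,::-1])
E
```

```text
dry ends [[0.6076 0.0924 0.085 ]] dry crown top [[0.6737 0.0936 0.238 ]]
vis ends [[ 0.4595 -0.3885  0.003 ]
 [ 0.5516 -0.4712  0.003 ]]
5.15 [-0.3028 -0.1714  0.0141]
5.7583 0.03189894259005752 [-1.4376  0.6677  1.5049]
```

View pics/side2.png

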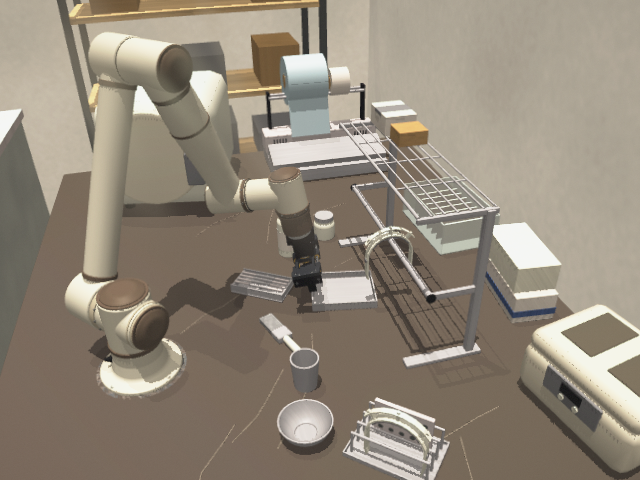

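```bash
python3 - <<'E'
from h import *
np.set_printoptions(precision=4,suppress=True)
d=np.radians
a=d(80); p0=d(-10.7); c0=np.array([.472,.173,.047]); c1=U(-.086,.105,.047)
for s in (.5,1):
    ps=p0+(YU-p0)*s; g=c0+(c1-c0)*s
    bot.movel(tcp(g,ps,a),quat(ps,a),vel=.1); print(current_time(),current_contact_force(),current_width())
for n in ('side','scene'):
    p=imaging.capture(n);cv2.imwrite(f'pics/{n}3.png',p[:,:,::-1])
    crop(p[:,:,::-1].copy(),*( (280,190,440,320) if n=='side' else (190,220,350,350)),5,f'pics/{n}3c.png')
E
```

```text
6.5667 [ 1.4174 -2.2551  2.7106] 0.03179634692477875
7.325 [ 0.7643 -3.0235  2.6589] 0.03150560387597805
```

View pics/side3c.png

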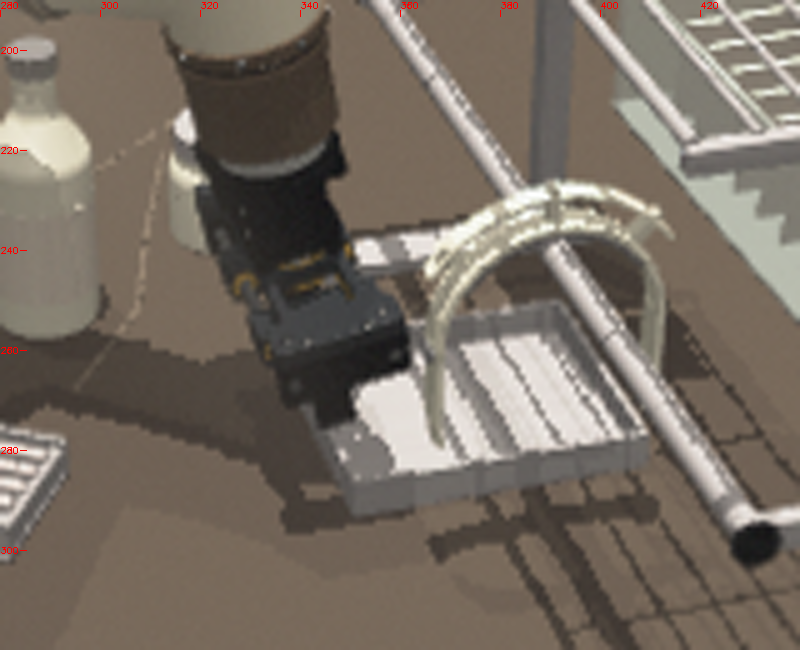

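View pics/scene3c.png

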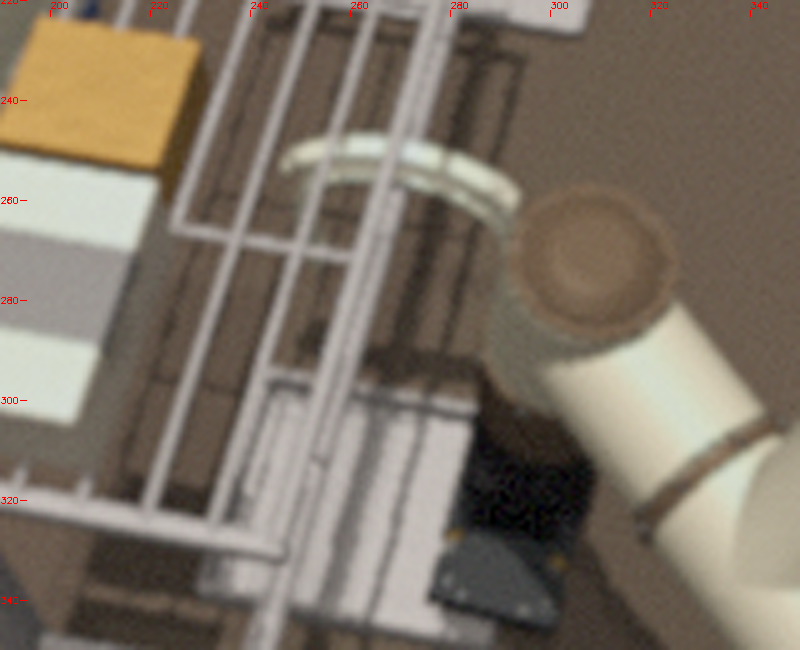

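```bash
python3 - <<'E'
from h import *
np.set_printoptions(precision=4,suppress=True)
d=np.radians
print(atz('side',[[409,276.5],[351,287.5],[391.5,251]],.024)); print(atz('scene',[[243.5,294],[285,302.5]],.024))
a=d(80)
set_gripper(.06); g=U(-.086,.105,.047)
bot.movel(tcp(g+[-.02,0,.06],YU,a),vel=.15)
bot.movel(tcp(g+[-.12,0,.22],YU,a),vel=.3)
# look at rack
ps=d(-41.3); bot.movep([.42,-.12,.30],quat(d(-20),d(90)))
c=np.array([.456,-.38,.20]); bot.movep(tcp(c-[.03,-.03,0],ps,d(80)),quat(ps,d(80)))
print(current_time(),current_qpos())
pose=(current_ee_pos(),current_eef_rot()); p=imaging.capture('wrist'); cv2.imwrite('pics/w4.png',p[:,:,::-1]); np.save('w4.npy',np.r_[pose[0],pose[1]])
for n in ('side','scene'):
    p=imaging.capture(n);cv2.imwrite(f'pics/{n}4.png',p[:,:,::-1])
s=cv2.imread('pics/scene4.png');crop(s,190,220,350,350,5,'pics/scene4c.png')
E
```

```text
[[0.7574 0.1515 0.024 ]
 [0.5795 0.1449 0.024 ]
 [0.7539 0.2939 0.024 ]]
[[0.7593 0.1527 0.024 ]
 [0.6233 0.1543 0.024 ]]
11.9 [-0.3597  0.2152 -0.3889  0.0852 -0.8036  1.1572]
```

View pics/w4.png

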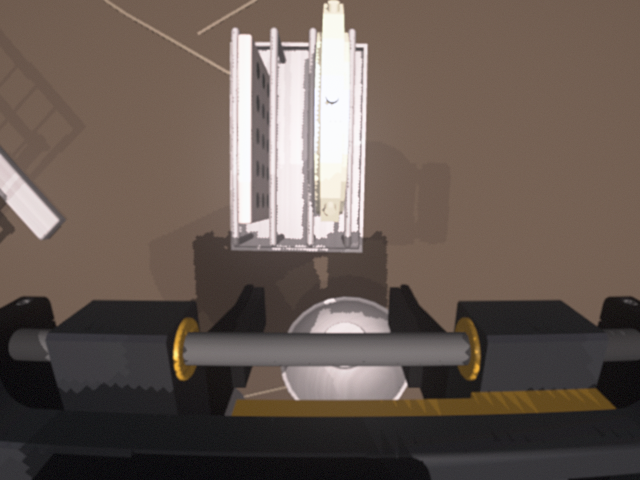

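View pics/scene4c.png

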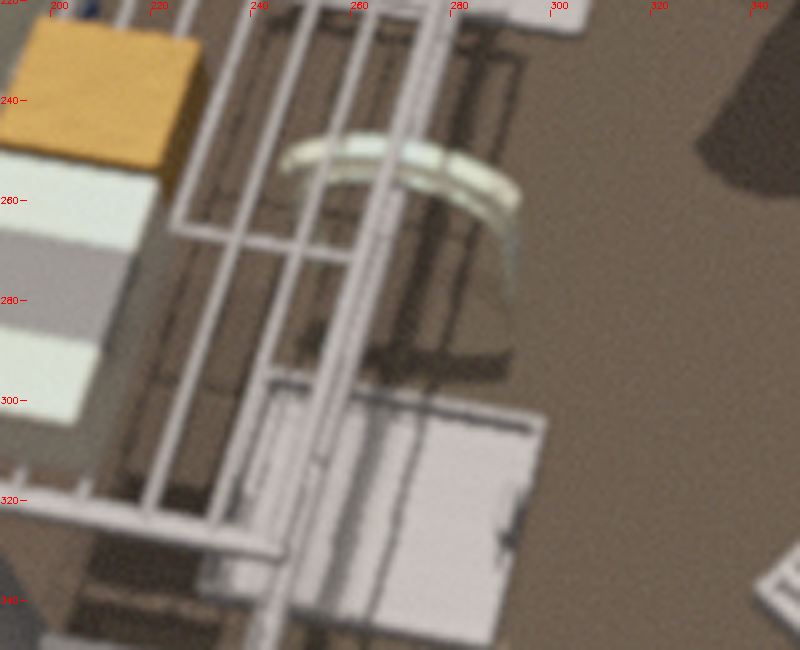

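View pics/side4.png

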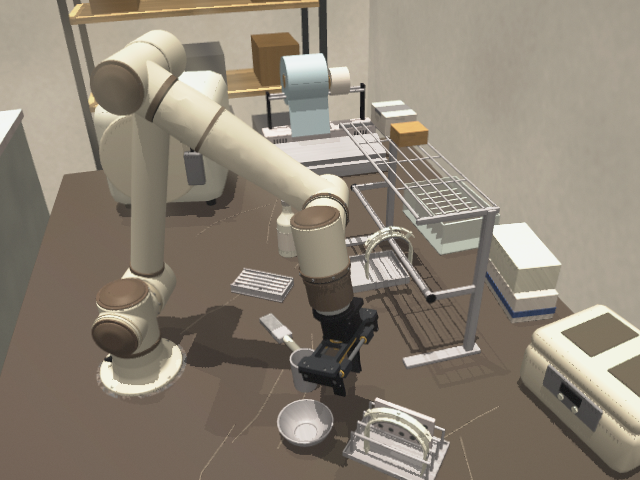

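```bash
python3 - <<'E'
from h import *
w=cv2.imread('pics/w4.png');crop(w,220,0,380,130,5,'pics/c8.png');crop(w,220,130,380,260,5,'pics/c9.png')
E
```

```text
(no output)
```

View pics/c8.png

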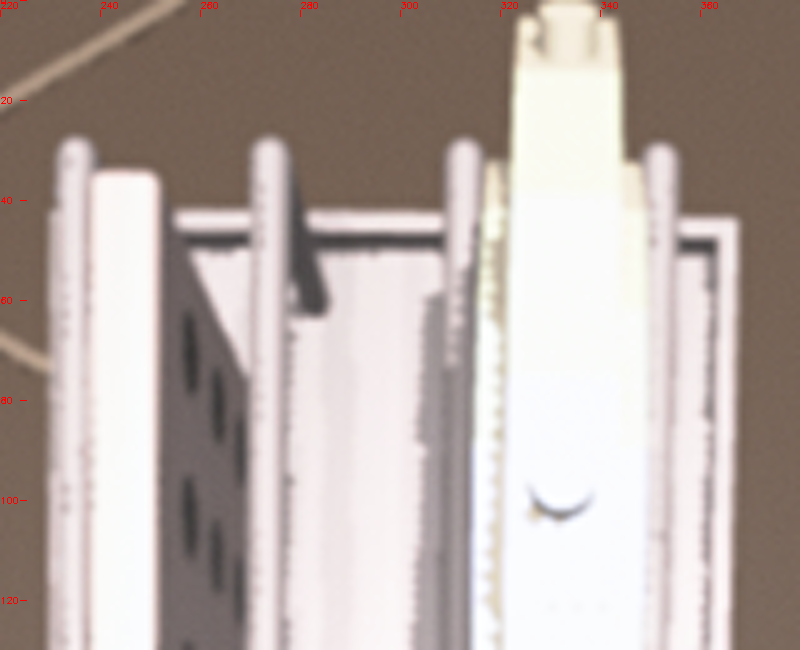

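View pics/c9.png

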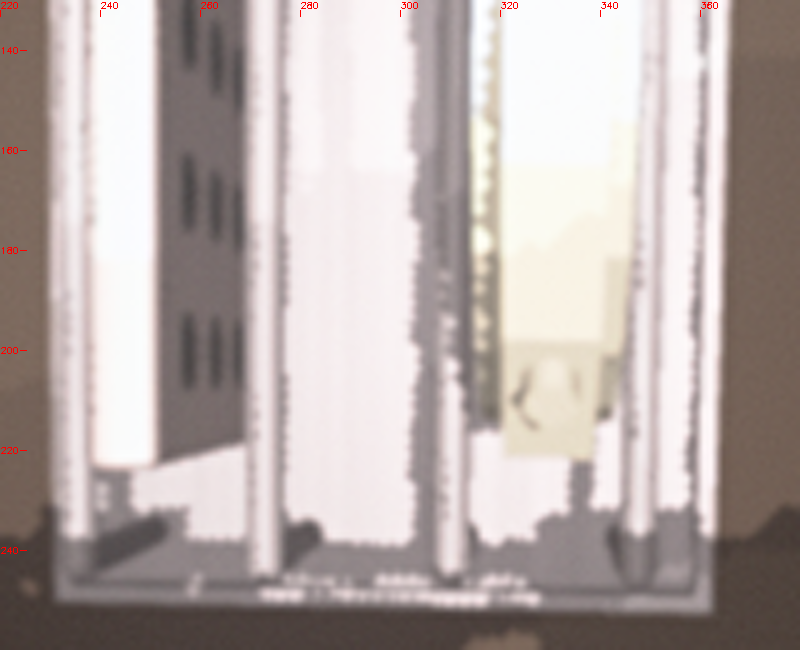

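```bash
python3 - <<'E'
from h import *
np.set_printoptions(precision=4,suppress=True)
w=np.load('w4.npy');pose=(w[:3],w[3:])
A=lambda p,z:atz('wrist',p,z,pose)
h=A([[234.5,30],[234.5,240],[273,30],[272.5,242],[312.5,30],[310,242],[352,30],[348,245]],.0625);print('hoops',h)
for i in range(0,8,2):
    v=h[i]-h[i+1];print(np.degrees(np.arctan2(v[1],v[0])),h[i:i+2].mean(0))
print('crown',A([[332,100]],.156));v=A([[330,219],[333,2]],.116);print('car ends',v,v.mean(0)); e=v[1]-v[0];print(np.degrees(np.arctan2(e[1],e[0])),np.linalg.norm(e))
print('rack',A([[231,251],[362,252],[366,44.5]],.012))
# project model using candidate
E
```

```text
hoops [[ 0.6133 -0.4193  0.0625]
 [ 0.4921 -0.3089  0.0625]
 [ 0.5932 -0.4416  0.0625]
 [ 0.4705 -0.3311  0.0625]
 [ 0.5728 -0.4644  0.0625]
 [ 0.4505 -0.3539  0.0625]
 [ 0.5527 -0.4874  0.0625]
 [ 0.4284 -0.3754  0.0625]]
-42.326972645289366 [ 0.5527 -0.3641  0.0625]
-42.01564509355281 [ 0.5318 -0.3863  0.0625]
-42.10366706514753 [ 0.5117 -0.4092  0.0625]
-42.03351517655039 [ 0.4906 -0.4314  0.0625]
crown [[ 0.5046 -0.4228  0.156 ]]
car ends [[ 0.4559 -0.3794  0.116 ]
 [ 0.558  -0.4712  0.116 ]] [ 0.507  -0.4253  0.116 ]
-41.98802740802481 0.13726241135960404
rack [[ 0.4911 -0.2863  0.012 ]
 [ 0.4082 -0.3794  0.012 ]
 [ 0.5496 -0.5061  0.012 ]]
```

```bash
cat >> h.py <<'E'
VY=np.radians(-42.05); Vc=np.array([.5060,-.4243,.003])
def V(x,z,y=0): return Vc+[x*np.cos(VY)-y*np.sin(VY),x*np.sin(VY)+y*np.cos(VY),z]
E
python3 - <<'E'
from h import *
np.set_printoptions(precision=3,suppress=True)
d=np.radians
for a in (66,68,70,71,72,73,74,75):
  for f in (1,-1):
    print(a,f,*[planner.solve_ik(V(-.058,z),quat(VY,d(a),f)) for z in (.072,.092,.13,.27)])
w=np.load('w4.npy')
im=cv2.imread('pics/w4.png');sd=cv2.imread('pics/side4.png')
pts=[V(63*np.sin(t)/1000,(66+63*np.cos(t))/1000,y) for t in np.linspace(-1.57,1.57,30) for y in (-.01,.01)]+[V(x,z,y) for x in (-.061,.061) for z in (0,.03,.066) for y in (-.01,.01)]
for n,I,p in (('wrist',im,(w[:3],w[3:])),('side',sd,None)):
    for q in proj(n,np.array(pts),p): cv2.circle(I,tuple(int(round(v)) for v in q),1,(0,0,255),-1)
o=np.hstack([cv2.resize(im[0:260,200:400],None,fx=2,fy=2),cv2.resize(sd[380:480,330:480],None,fx=2.6,fy=5.2*1.0)]) if 0 else None
cv2.imwrite('pics/o1.png',cv2.resize(im[0:260,220:380],None,fx=2,fy=2));cv2.imwrite('pics/o2.png',cv2.resize(sd[380:480,330:480],None,fx=5,fy=5))
E
```

```text
66 1 None None [-0.394  0.258 -0.689  0.548 -0.263  0.727] [-0.353  0.113 -0.387  0.239 -0.693  1.035]
66 -1 None None [-0.394  0.258 -0.689  0.548 -0.263 -2.415] [-0.353  0.113 -0.387  0.239 -0.693 -2.107]
68 1 None [-0.421  0.319 -0.731  0.649 -0.192  0.639] [-0.378  0.27  -0.616  0.394 -0.348  0.866] [-0.358  0.128 -0.346  0.203 -0.748  1.07 ]
68 -1 None [-0.421  0.319 -0.731  0.649 -0.192 -2.502] [-0.378  0.27  -0.616  0.394 -0.348 -2.275] [-0.358  0.128 -0.346  0.203 -0.748 -2.071]
70 1 [-0.408  0.36  -0.697  0.546 -0.213  0.728] [-0.387  0.332 -0.637  0.411 -0.295  0.848] [-0.374  0.281 -0.558  0.3   -0.42   0.956] [-0.364  0.143 -0.307  0.173 -0.801  1.1  ]
70 -1 [-0.408  0.36  -0.697  0.546 -0.213 -2.414] [-0.387  0.332 -0.637  0.411 -0.295 -2.293] [-0.374  0.281 -0.558  0.3   -0.42  -2.186] [-0.364  0.143 -0.307  0.173 -0.801 -2.041]
71 1 [-0.393  0.366 -0.649  0.428 -0.265  0.832] [-0.383  0.338 -0.603  0.346 -0.336  0.909] [-0.375  0.287 -0.532  0.264 -0.454  0.991] [-0.367  0.151 -0.288  0.159 -0.827  1.114]
71 -1 [-0.393  0.366 -0.649  0.428 -0.265 -2.309] [-0.383  0.338
[... 869 characters left out ...]
   0.253 -0.386  0.999] [-0.382  0.355 -0.519  0.223 -0.444  1.03 ] [-0.38   0.305 -0.462  0.185 -0.548  1.071] [-0.377  0.175 -0.233  0.123 -0.904  1.15 ]
74 -1 [-0.385  0.383 -0.55   0.253 -0.386 -2.143] [-0.382  0.355 -0.519  0.223 -0.444 -2.112] [-0.38   0.305 -0.462  0.185 -0.548 -2.07 ] [-0.377  0.175 -0.233  0.123 -0.904 -1.992]
75 1 [-0.385  0.388 -0.524  0.218 -0.421  1.034] [-0.384  0.36  -0.495  0.195 -0.476  1.058] [-0.382  0.311 -0.441  0.164 -0.578  1.092] [-0.38   0.183 -0.215  0.112 -0.929  1.161]
75 -1 [-0.385  0.388 -0.524  0.218 -0.421 -2.108] [-0.384  0.36  -0.495  0.195 -0.476 -2.083] [-0.382  0.311 -0.441  0.164 -0.578 -2.049] [-0.38   0.183 -0.215  0.112 -0.929 -1.981]
```

View pics/o1.png

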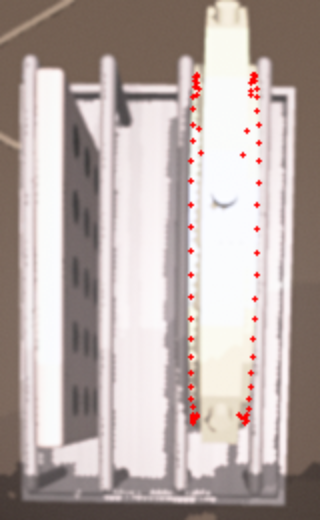

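View pics/o2.png

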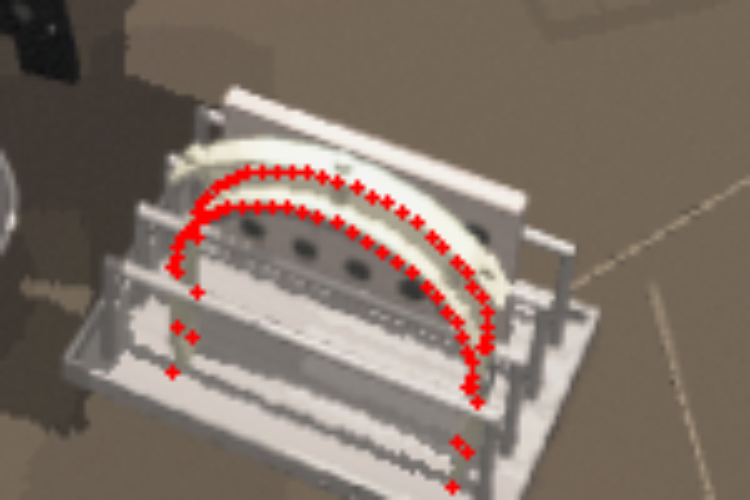

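```bash
python3 - <<'E'
from h import *
np.set_printoptions(precision=4,suppress=True)
d=np.radians
a=d(71);q=quat(VY,a)
set_gripper(.042)
bot.movep(V(-.063,.15),q)
bot.movel(V(-.058,.071),vel=.1); print(current_time(),current_contact_force(),current_ee_pos())
p=imaging.capture('side');cv2.imwrite('pics/side5.png',p[:,:,::-1]);crop(p[:,:,::-1].copy(),280,360,460,480,4,'pics/side5c.png')
pose=(current_ee_pos(),current_eef_rot());p=imaging.capture('wrist');cv2.imwrite('pics/w5.png',p[:,:,::-1])
E
```

```text
14.025 [ 0.0386 -0.8011 -0.1771] [ 0.4636 -0.3857  0.0749]
```

View pics/side5c.png

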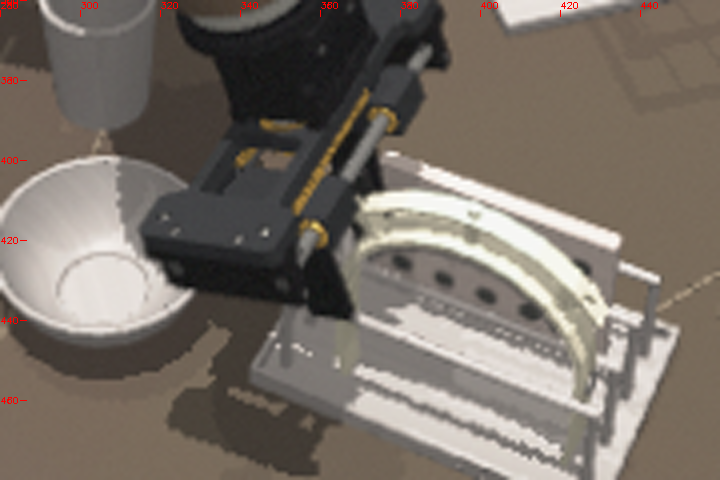

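View pics/w5.png

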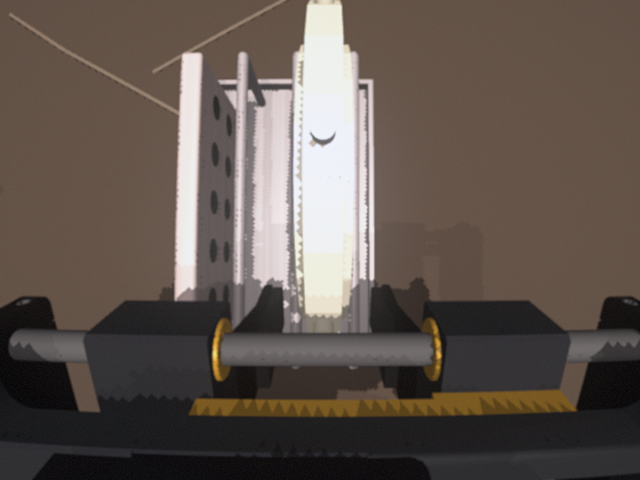

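```bash
python3 - <<'E'
from h import *
np.set_printoptions(precision=4,suppress=True)
set_gripper(.01,40); print(current_time(),current_width(),current_contact_force())
bot.movel(V(-.058,.10),vel=.05); print(current_contact_force(),current_width())
bot.movel(V(-.058,.26),vel=.15); print(current_time(),current_contact_force(),current_ft_torque(),current_width())
pose=(current_ee_pos(),current_eef_rot());p=imaging.capture('wrist');cv2.imwrite('pics/w6.png',p[:,:,::-1])
p=imaging.capture('side');cv2.imwrite('pics/side6.png',p[:,:,::-1]);crop(p[:,:,::-1].copy(),280,290,480,440,4,'pics/side6c.png')
E
```

```text
14.6667 0.018991893198661736 [0.2444 0.355  0.9101]
[ 0.2065  0.3842 -1.5784] 0.01916730448022746
16.6167 [-0.8381 -0.2943 -0.8845] [ 0.451   0.7362 -0.0388] 0.019025252943154245
```

View pics/side6.png

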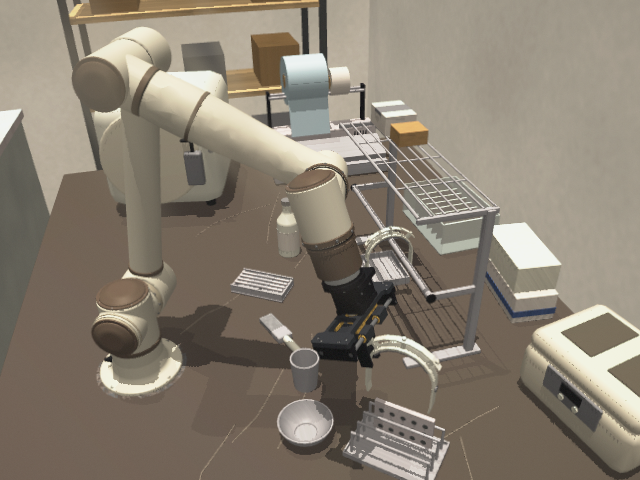

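View pics/w6.png

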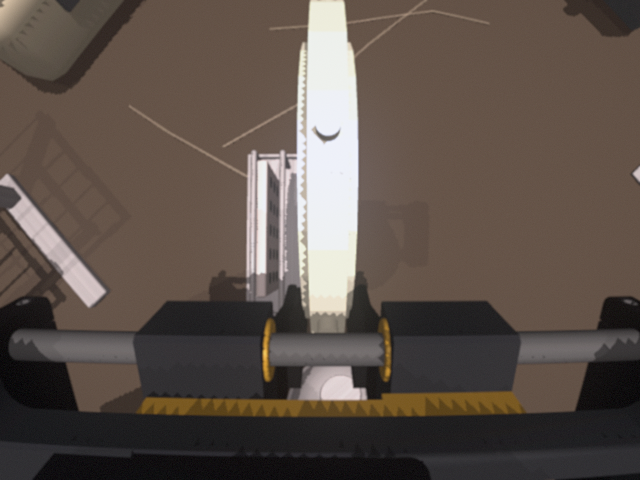

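```bash
cat >> h.py <<'E'
A=np.radians(71); HX,HZ=-.058,.071   # tcp in visor frame
HY=.105
def HT(x,z): return U(x+HX,HY,z+HZ)  # tcp for visor at unit x, origin height z
E
python3 - <<'E'
from h import *
np.set_printoptions(precision=3,suppress=True)
d=np.radians
for p,y in ([.38,-.22,.33],d(-30)),([.37,-.02,.34],d(-15)),(HT(-.2,.24),YU),(HT(-.2,.222),YU),(HT(-.03,.222),YU),(HT(-.03,.16),YU),(HT(0,.1),YU),(HT(0,.085),YU):
    print(p,planner.solve_ik(p,quat(y,A)))
E
```

```text
[0.38, -0.22, 0.33] [-0.043 -0.198 -0.492  0.181 -0.988  1.013]
[0.37, -0.02, 0.34] [ 0.617 -0.349 -0.6    0.282 -1.119  0.594]
[0.41  0.224 0.311] [ 1.029 -0.1   -0.515  0.335 -1.004  0.392]
[0.41  0.224 0.293] [ 1.028 -0.089 -0.553  0.346 -0.956  0.374]
[0.58  0.226 0.293] [ 0.732  0.186 -0.235  0.275 -0.915  0.706]
[0.58  0.226 0.231] [ 0.728  0.229 -0.352  0.316 -0.761  0.648]
[0.61  0.226 0.171] [ 0.687  0.328 -0.387  0.357 -0.624  0.627]
[0.61  0.226 0.156] [ 0.685  0.344 -0.413  0.377 -0.585  0.604]
```

```bash
python3 - <<'E'
from h import *
np.set_printoptions(precision=4,suppress=True)
d=np.radians
bot.movep([.38,-.22,.33],quat(d(-30),A));bot.movep([.37,-.02,.34],quat(d(-15),A));bot.movep(HT(-.2,.222),quat(YU,A))
bot.sleep(.3)
print(current_time(),current_width(),current_ee_pos(),HT(-.2,.222))
pose=(current_ee_pos(),current_eef_rot());p=imaging.capture('wrist');cv2.imwrite('pics/w7.png',p[:,:,::-1]);np.save('w7.npy',np.r_[pose[0],pose[1]])
for n in('side','scene'):
  p=imaging.capture(n);cv2.imwrite(f'pics/{n}7.png',p[:,:,::-1])
crop(cv2.imread('pics/side7.png'),260,150,460,300,4,'pics/side7c.png')
E
```

```text
19.625 0.01894126965344457 [0.4101 0.2232 0.2935] [0.41   0.2239 0.293 ]
```

View pics/side7c.png

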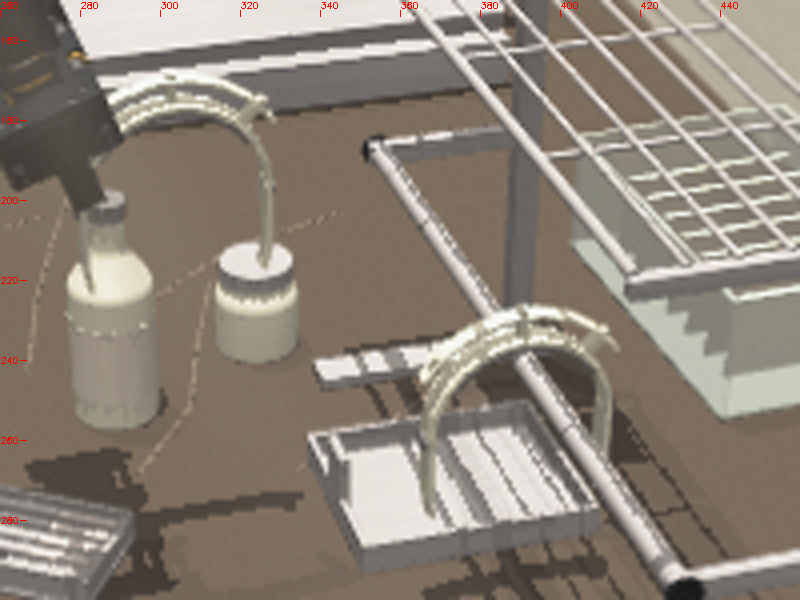

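View pics/w7.png

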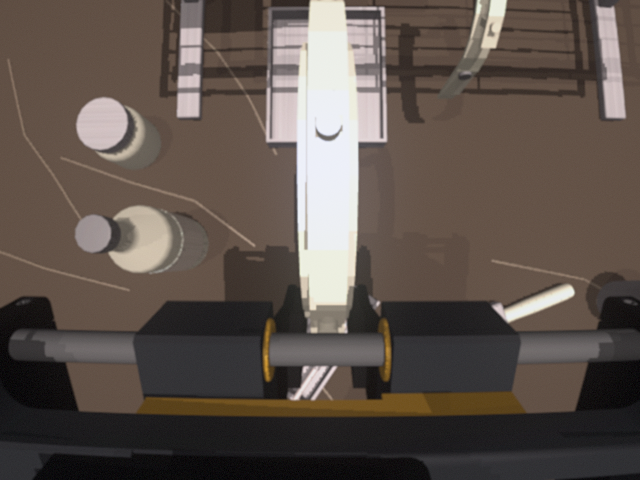

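View pics/scene7.png

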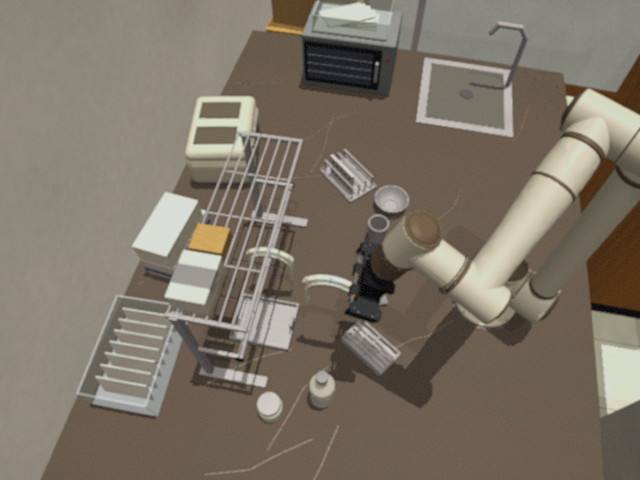

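```bash
python3 - <<'E'
from h import *
np.set_printoptions(precision=4,suppress=True)
w=np.load('w7.npy');pose=(w[:3],w[3:])
P=np.array([U(-.2+.061,.105,.222),U(-.2-.061,.105,.222),U(-.2,.105,.222+.131),U(-.2,.105,.222+.153)])
print('proj side',proj('side',P),'wrist',proj('wrist',P,pose))
# depth of plane y=.105: intersect side rays with visor plane (y≈.2265)
o,dd=ray('side',[[326,215.5],[283,223],[302.5,171.5],[303,168]]); print(o+dd*((.2245-o[1])/dd[:,1])[:,None])
E
```

```text
proj side [[325.7904 215.6626]
 [282.134  221.8787]
 [302.311  175.0596]
 [301.9903 167.3251]] wrist [[324.6708 120.1441]
 [324.9316 295.1052]
 [322.5694 149.2048]
 [321.6362 125.216 ]]
[[0.5294 0.2245 0.2228]
 [0.4092 0.2245 0.2178]
 [0.4688 0.2245 0.363 ]
 [0.4705 0.2245 0.3728]]
```

```bash
python3 - <<'E'
from h import *
np.set_printoptions(precision=4,suppress=True)
bot.movel(HT(-.12,.222),vel=.15); print(current_contact_force())
bot.movel(HT(-.03,.222),vel=.08); print(current_time(),current_contact_force())
bot.movel(HT(-.03,.17),vel=.08); print(current_contact_force())
for n in('side','scene'):
  p=imaging.capture(n);cv2.imwrite(f'pics/{n}8.png',p[:,:,::-1])
crop(cv2.imread('pics/side8.png'),290,150,440,290,5,'pics/side8c.png');crop(cv2.imread('pics/scene8.png'),190,220,350,350,5,'pics/scene8c.png')
E
```

```text
[-0.6115 -0.863  -0.349 ]
21.7333 [ 0.3405  0.2763 -0.6007]
[-0.253   0.2489  0.1181]
```

View pics/side8c.png

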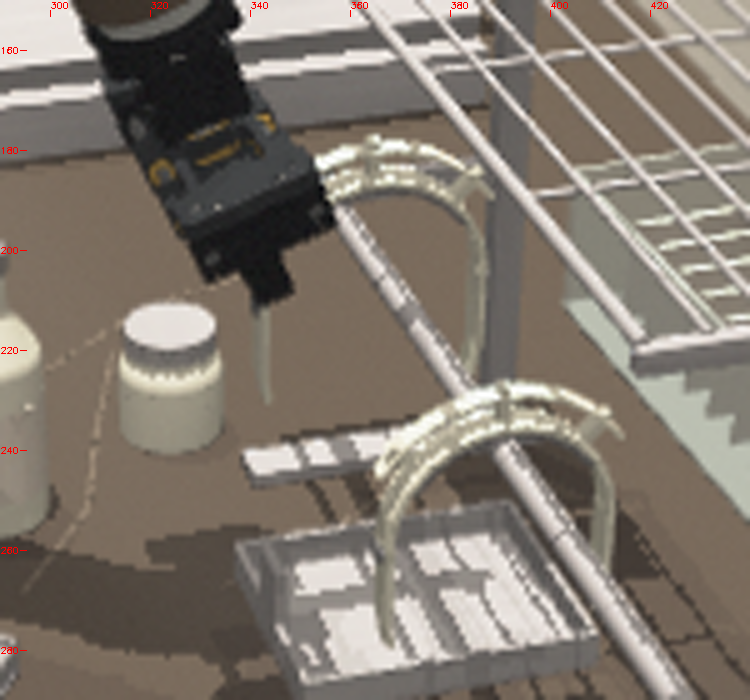

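View pics/scene8c.png

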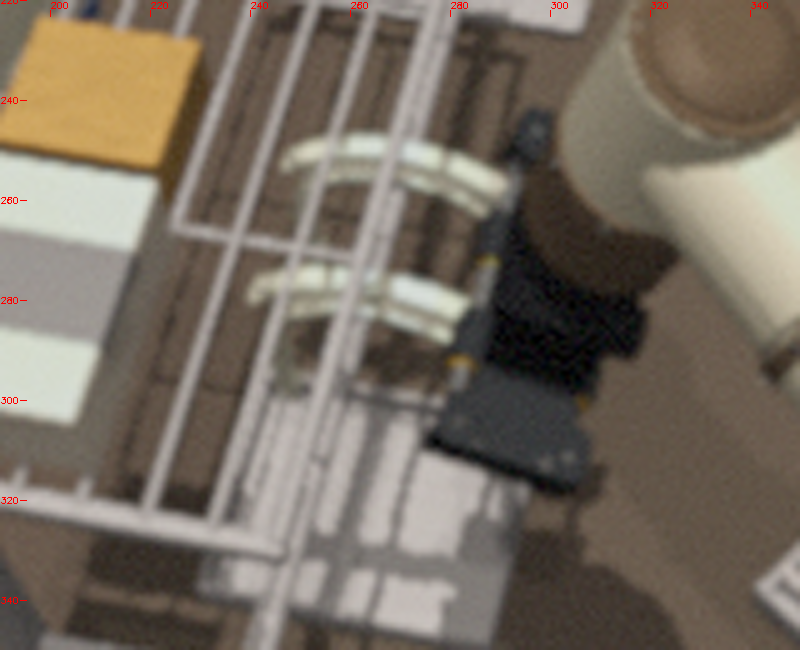

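```bash
python3 - <<'E'
from h import *
np.set_printoptions(precision=4,suppress=True)
print(atz('scene',[[296,243]]*2,np.array([.32,.40])), 'visor crown',atz('scene',[[266,276]],.17+.153),'expect',U(-.03,.105,.3))
bot.movel(HT(0,.105),vel=.08); print(current_time(),current_contact_force())
f0=np.array(current_contact_force())
z=.105
while z>.080:
    z-=.003 if z>.093 else .001
    bot.movel(HT(0,z),vel=.03); f=np.array(current_contact_force())-f0; print(round(z,4),f)
    if np.linalg.norm(f)>2.5: break
for n in('side','scene'):
  p=imaging.capture(n);cv2.imwrite(f'pics/{n}9.png',p[:,:,::-1])
crop(cv2.imread('pics/side9.png'),290,150,440,290,5,'pics/side9c.png')
print(current_time(),current_ee_pos())
E
```

```text
[[0.5836 0.1127 0.32  ]
 [0.5681 0.1614 0.4   ]] visor crown [[0.634  0.2258 0.323 ]] expect [0.638  0.2262 0.3   ]
23.675 [-0.4345  0.1563 -0.5058]
0.102 [ 0.1595 -1.1957 -0.2261]
0.099 [ 1.1843 -0.2765 -0.8414]
0.096 [0.6473 0.3975 0.2868]
0.093 [1.4896 0.0189 0.5222]
0.092 [ 0.4738 -0.073   0.2972]
0.091 [-0.1473 -0.793  -0.269 ]
0.09 [ 1.0875 -0.3845  0.2568]
0.089 [ 0.6423 -0.3812 -1.0864]
0.088 [ 0.9489 -0.327  -0.0615]
0.087 [-0.0966 -0.3046  0.5962]
0.086 [ 0.2138 -0.4436 -0.3522]
0.085 [-0.5305 -0.6075  0.8834]
0.084 [ 1.261  -0.9242  1.8226]
0.083 [ 1.7357 -1.0382  3.7839]
27.275 [0.6107 0.2263 0.1549]
```

View pics/side9c.png

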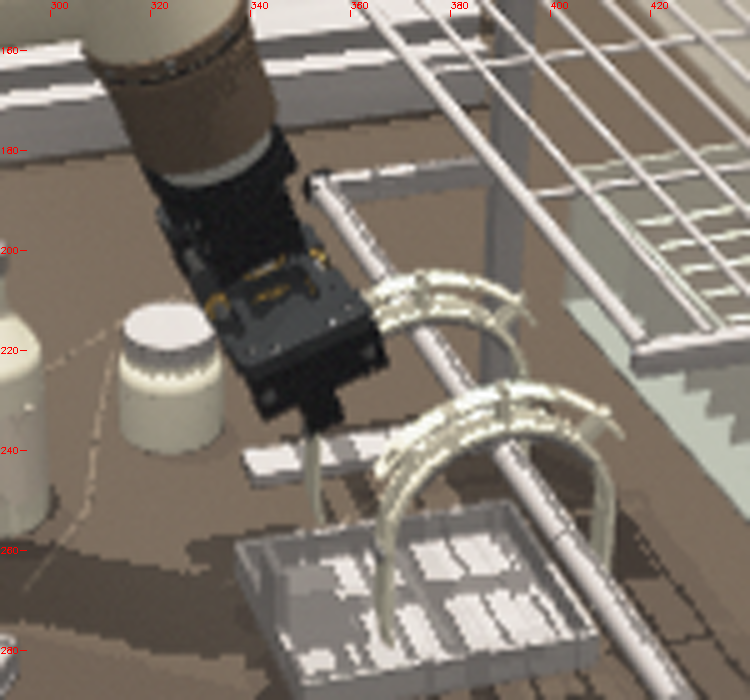

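View pics/scene9.png

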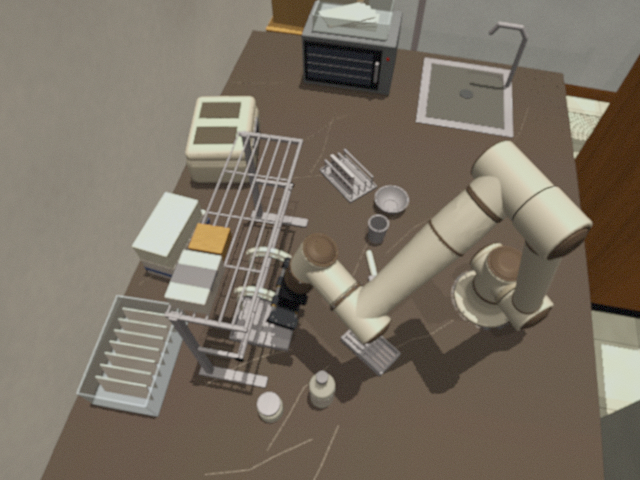

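```bash
python3 - <<'E'
from h import *
np.set_printoptions(precision=4,suppress=True)
for w in (.0195,.021,.024,.03,.042): set_gripper(w,3 if w<.02 else None); print(w,current_width(),current_contact_force())
bot.sleep(.5)
for n in('side',):
  p=imaging.capture(n);cv2.imwrite(f'pics/{n}10.png',p[:,:,::-1])
crop(cv2.imread('pics/side10.png'),290,150,440,290,5,'pics/side10c.png')
print(current_time())
E
```

```text
0.0195 0.019841733786545995 [ 0.4743 -0.2662  1.216 ]
0.021 0.02079956965780578 [-0.3272  0.7031  0.0994]
0.024 0.023820622932241117 [0.3276 0.187  0.6003]
0.03 0.029485237388976043 [ 0.3628  0.516  -0.4331]
0.042 0.04182216690641579 [-0.0093  0.4721 -0.7791]
29.6333
```

View pics/side10c.png

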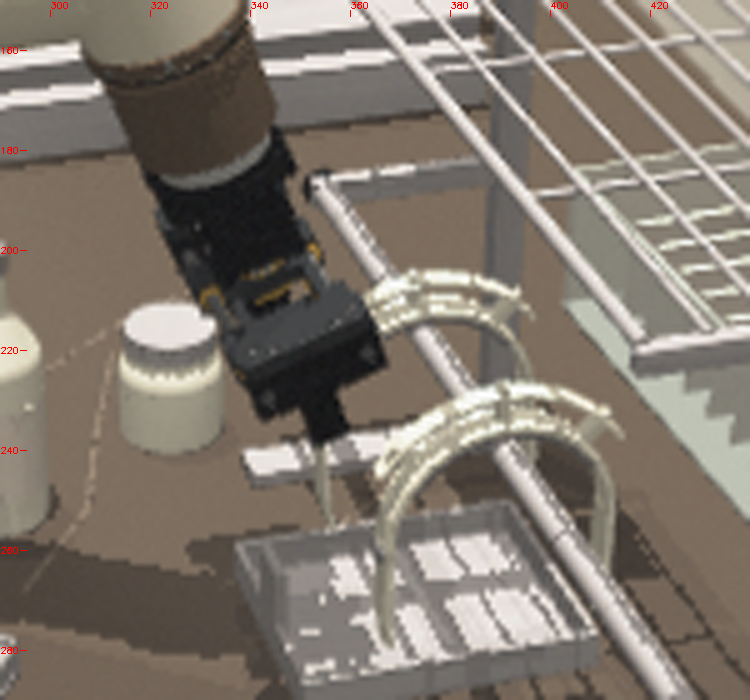

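```bash
python3 - <<'E'
from h import *
np.set_printoptions(precision=4,suppress=True)
q=HT(0,.083); ax=np.array([np.cos(A)*np.cos(YU),np.cos(A)*np.sin(YU),-np.sin(A)])
bot.movel(q-ax*.03-[.01,0,0],vel=.06); print(current_contact_force())
bot.movel(q-ax*.09-[.06,0,0],vel=.12)
bot.movel(q-ax*.12-[.2,0,0],vel=.25)
bot.movep([.42,-.12,.33],quat(-.35,np.pi/2)); bot.sleep(.5); print(current_time())
for n in('side','scene'):
  p=imaging.capture(n);cv2.imwrite(f'pics/{n}11.png',p[:,:,::-1])
crop(cv2.imread('pics/side11.png'),290,150,440,290,5,'pics/side11c.png');crop(cv2.imread('pics/scene11.png'),190,220,350,350,5,'pics/scene11c.png')
E
```

```text
[ 0.0004 -0.7092  0.0093]
33.85
```

View pics/side11c.png

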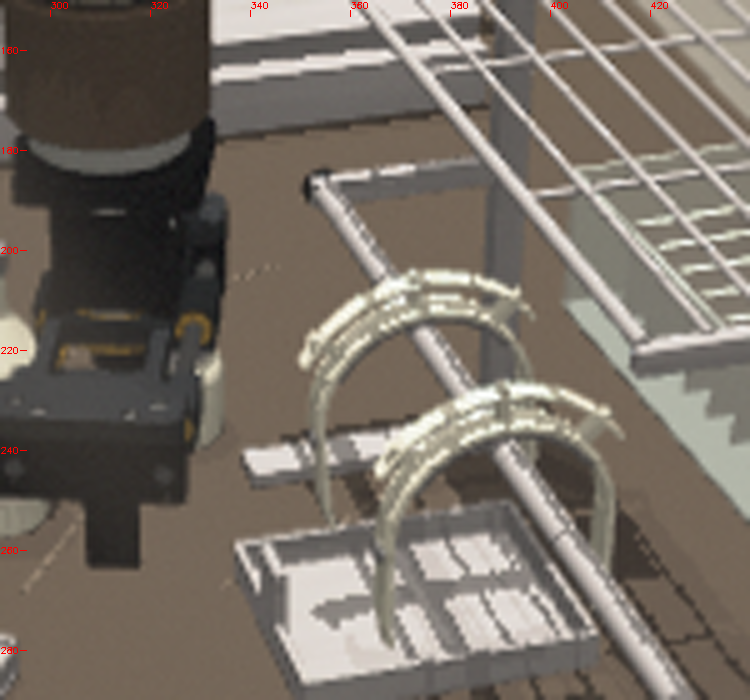

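View pics/scene11c.png

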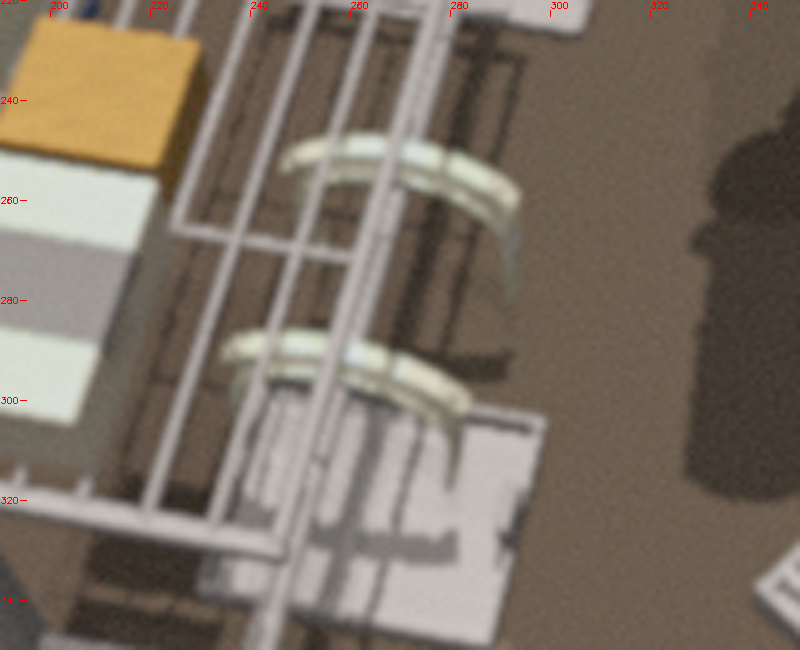

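```bash
python3 - <<'E'
from h import *
np.set_printoptions(precision=4,suppress=True)
o,dd=ray('side',[[355.5,254],[371.5,205]]); print('front end, crown top in plane',o+dd*((.2265-o[1])/dd[:,1])[:,None])
print('scene crown',atz('scene',[[262,291]],.236))
t=atz('scene',[[243.5,295],[299,303.5],[288,348.5]],.024);print('tray',t,(t[0]+t[2])/2)
v=t[0]-t[1];print(np.degrees(np.arctan2(v[1],v[0])))
print('expected rail mid pt',U(0,.105,.2)); print(current_time())
E
```

```text
front end, crown top in plane [[0.6162 0.2265 0.0797]
 [0.6607 0.2265 0.2353]]
scene crown [[0.6535 0.2283 0.236 ]]
tray [[0.7583 0.1561 0.024 ]
 [0.5796 0.1486 0.024 ]
 [0.578  0.2982 0.024 ]] [0.6681 0.2272 0.024 ]
2.393404082531539
expected rail mid pt [0.668  0.2265 0.2   ]
33.95
```

```bash
python3 - <<'E'
from h import *
bot.hand_in(); print(current_time())
E
```

```text
the job is handed in; nothing more can be done
the job is handed in; nothing more can be done
```

I slid the drip tray under the rail and hung the rinsed visor frame over it, then handed the job in at about 34 s of the allowed 56 s. The hand-in gave no verdict, so what follows rests on my own last checks.

**Tray:** I gripped it by the handle and slid it in. It measures at about (0.668, 0.227), within a few mm of straight below the rail and roughly 130 mm along from the dry frame.

**Visor frame:** I picked it up by its shoulder and lowered it straddling the rail until the wrist force rose, at the predicted height within 1–2 mm. I opened the fingers in small steps before backing off.

**Final pictures:**
- The frame hangs bow up, with one arm in front and one behind. The front arm end reads about 52 mm in front of the rail line, well inside the tray, and about 55 mm above its rim.
- I did not measure the rear arm end; in the pictures it is partly hidden by the rail and the dry frame.
- The crown is off the rail's axis by about 8 mm in the side view and 14 mm in the scene view, against the 30 mm allowed. The two cameras disagree by that much.
- The frame leans roughly 4–5°, having tipped a little on release.
- The dry frame shows at the same place as before. I saw no bystander moved, but I did not measure them again.

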